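# Kit two guide bushes into numbered mould-shop pockets

### The job

On the steel carrier are three blue pocket blocks numbered by white dots. Stand the brass guide bush in the pocket with one dot first, then the bright steel guide bush in the pocket with two dots, each upright on its collar on the pocket floor and let go; set them down, do not drop them. Leave the black bush, the eyebolt and the paint tin where they are.

Things in the scene. Friction and masses are not known exactly. Their poses are not given: they have to be found in the camera images.
- brass (a point): The brass (golden yellow) guide bush, standing on its collar: an upright sleeve 90 mm tall over all, shank 30 mm in diameter, with a round collar 40 mm in diameter and 8 mm high at its foot. The point is at its centre, 45 mm above its underside; its z axis points up along the sleeve. About 0.3 kg. 
- steel (a point): The bright steel (silver) guide bush, standing on its collar: an upright sleeve 90 mm tall over all, shank 30 mm in diameter, with a round collar 40 mm in diameter and 8 mm high at its foot. The point is at its centre, 45 mm above its underside; its z axis points up along the sleeve. About 0.3 kg. 
- pocket1 (a point): Pocket one: fixed blue block with one white dot (18 mm wide) on its top, on the ledge towards the robot. Its square pocket is 60 by 60 mm, 22 mm deep, open at the top. The point is the centre of the pocket floor, 14 mm above the bench; z up, x and y along the pocket sides, dots 60 mm away towards -x. Three such blocks stand in a row, 92 mm apart, in any order.
- pocket2 (a point): Pocket two: fixed blue block with two white dots (18 mm wide) on its top, on the ledge towards the robot. Its square pocket is 60 by 60 mm, 22 mm deep, open at the top. The point is the centre of the pocket floor, 14 mm above the bench; z up, x and y along the pocket sides, dots 60 mm away towards -x. 
- black (a point): Bystander: the black guide bush, standing on its collar: an upright sleeve 90 mm tall over all, shank 30 mm in diameter, with a round collar 40 mm in diameter and 8 mm high at its foot. The point is at its centre, 45 mm above its underside; its z axis points up along the sleeve. About 0.3 kg. 
- eyebolt_mid (a point): Bystander: a steel lifting eyebolt standing on its 44 mm round foot, about 90 mm tall; the point is on its axis 40 mm above the bench.
- tin_mid (a point): Bystander: a closed paint tin with a blue band, 69 mm in diameter, 70 mm tall; the point is at its centre.
Things that resemble listed ones, but are neither listed nor needed, are in the scene too. Of the things like the part that bears brass, leave any that is red; of the rest the smaller one is meant.

How it is judged:
On the way, in this order (a step that is already met when the one before it is completed fails the run):
1. the brass bush stands in pocket one, let go (horizontal distance between brass and pocket1 below 0.016 m and z of brass in the frame of pocket1 below 0.05 m and angle between brass's own z axis and vertical below 0.17 rad and linear speed of brass_bush below 0.02 m/s and contact force between the fingers and brass_bush below 0.1 N), for 0.2 s.
2. then the bright steel bush stands in pocket two, let go (horizontal distance between steel and pocket2 below 0.016 m and z of steel in the frame of pocket2 below 0.05 m and angle between steel's own z axis and vertical below 0.17 rad and linear speed of steel_bush below 0.02 m/s and contact force between the fingers and steel_bush below 0.1 N), for 0.2 s.
At the end, for the whole second after the job is handed in: The brass bush stands in pocket one and the bright steel bush in pocket two: each centre within 16 mm of the pocket's centre seen from above and no more than 50 mm above its floor, within 10 degrees of upright, at rest and released (all of step 1 and all of step 2); the robot touches nothing.
It fails at once if the brass bush is dropped from more than about 25 mm (linear speed of brass_bush above 0.7 m/s and contact force between anything else and brass_bush below 0.05 N).
It fails at once if the steel bush is dropped from more than about 25 mm (linear speed of steel_bush above 0.7 m/s and contact force between anything else and steel_bush below 0.05 N).
It fails at once if the black bush is shifted more than 30 mm (distance of black from where it was at the start of the episode above 0.03 m).
It fails at once if the eyebolt is shifted more than 30 mm (distance of eyebolt_mid from where it was at the start of the episode above 0.03 m).
It fails at once if the paint tin is shifted more than 30 mm (distance of tin_mid from where it was at the start of the episode above 0.03 m).
It also fails if it takes over 54 s, if anything falls off the work surface, if the arm or the gripper's body presses on something with over 40 N, if the wrist force passes 120 N, or if a joint passes its speed limit or range.

### The arm

A 7-joint arm with a two-finger parallel gripper is mounted at the origin on the work surface. World frame = base frame: x ahead of the robot, y to its left, z up, the work surface at z = 0. Lengths are in m, angles in rad, forces in N, time in s.
With the tool pointing down it reaches from about 0.35 to 0.9 m from the base axis. Payload 8.1 kg.
Tool frame: the origin (TCP) lies between the finger pads; the fingertips stand 17 mm ahead of it and the grasp point (between the pads) lies 2 mm behind it (finger_overhang is the distance from the TCP to the fingertips, in m); z points along the fingers, y is the line along which they close (so a half turn about z gives the same grasp; the last joint's range is limited). The gripper opens to 92 mm and grips with 3 to 60 N. Pads are 19 mm wide; open, the fingers measure 130 mm over their backs; the gripper's body (75 mm by 190 mm) begins 47 mm behind the grasp point.
Start: joints at [-1.302, 0.434, 0.025, 1.573, -0.012, 1.134, -0.075], TCP at [0.227, 0.582, 0.221] pointing down, gripper open.
Joint ranges: [-2.62, 2.62], [-0.44, 2.09], [-1.27, 1.32], [0.08, 2.57], [-1.32, 4.46], [0.12, 2], [-2.74, 2.74]. Speed limits (rad/s): [2.22, 2.22, 3.01, 3.01, 3.14, 3.14, 3.14].

### API

Orientations are given as a unit quaternion [x, y, z, w].
In Python, from workcell import * gives the robot as it stands.
- The arm moves only by the shell command python3 -m handwheel 'ROWS' [FORCE]. ROWS is JSON, one flat list of numbers, 5 for each row, row after row: the shift along the tool's x, y, z normalised to -1 to 1, where 1 is 50 cm, then the turn about the tool's z normalised to -1 to 1, where 1 is 60 degrees, then the opening, from 0 (shut) to 1 (fully open). A call has 1 to 20 rows; each row is the pose to reach, as a shift and turn from the pose commanded when the call began, along the tool's axes at that moment; what a row does not reach only later rows make up. A row lasts 1/12 s, in which the tool goes at most 41.7 mm and 7.16 degrees, less where a joint would pass 70% of its speed; a pose out of reach is approached as far as the arm can. A call with a number of a shift or a turn outside -1 to 1 is refused whole. A call with a gripper value outside its range is refused whole. The fingers move at their own pace and stop on an object; FORCE is the grip in N (left out, the last holds). Time passes only in rows, so rows that repeat a pose let the fingers close. It gives the time, the measured TCP pose, the force, the opening and the grip force at its end, in the units of the state.
- read_state(): the state, without advancing time (a new reading comes with each control period).
- read_camera(name): name is "side" or "top"; returns a dict with "image" (420x560x3 uint8, blue, green, red), "z_map" (420x560 float32, m along the optical axis (not along the pixel's ray), 0 where there is no reading), "fx", "fy", "cx", "cy" (pixels), "k1" (the pictures are not rectified: a ray, as slopes to the right and down, at radius r is drawn at 1 + k1 r^2 times it, then the intrinsics apply), "rvec" (rotation vector, rad) and "tvec" (3), from world to camera coordinates, as OpenCV has them. Camera axes: x right, y down, z forward; pixel columns grow to the right and rows downward; lengths in m; the calibration is good to about 2 mm. A picture is of the moment at which its call begins.
- finish_job(): hands the job in; it is judged then, once.
The state is a dict: "t": time; "joint_pos": joint angles; "joint_vel": joint speeds; "effort": joint torques, N m; "ee_pos": TCP position; "tcp_rot": TCP orientation; "wrist_force": force on the tool from outside, world axes, zero at the start; "ft_torque": the same for the moment, N m; "gripper_width": opening from 0.0 (shut) to 1.0 (fully open); "finger_force": force on a finger pad.
Only numpy, scipy, OpenCV 4.12 (cv2) and the standard library are available. Lean on these libraries where they do the work, as an engineer would, in place of code of your own. Each camera call takes 0.05 s, during which the arm holds its last target. There are 200 camera calls.

## Working session

There is one attempt and no reset: what is moved stays moved. The work goes in short steps, Python scripts to look and compute and a shell command to move; the robot and the scene stay as the last step left them, time stands still between calls to the robot, and variables do not carry over. Pictures are saved under pics/ and viewed, at most 10 in all, crops included, and the job is handed in when it is done.

```bash
ls; mkdir -p pics; cat > h.py <<'E'
from workcell import *
import numpy as np, cv2, json
from scipy.spatial.transform import Rotation as Ro
def snap(n):
    c=read_camera(n); np.savez(f'pics/{n}.npz',**c); return c
def load(n):
    d=np.load(f'pics/{n}.npz'); return {k:d[k] for k in d}
def rays(c,uv):
    K=np.array([[c['fx'],0,c['cx']],[0,c['fy'],c['cy']],[0,0,1.]],float)
    uv=np.array(uv,float).reshape(-1,2)
    n=np.column_stack([(uv[:,0]-c['cx'])/c['fx'],(uv[:,1]-c['cy'])/c['fy']]).reshape(-1,2)
    p=n.copy()
    for _ in range(20): p=n/(1+float(c['k1'])*(p**2).sum(1,keepdims=True))
    R=cv2.Rodrigues(np.array(c['rvec'],float))[0]; t=np.array(c['tvec'],float).ravel()
    return -R.T@t, np.column_stack([p,np.ones(len(p))])@R
def onplane(c,uv,z):
    o,d=rays(c,uv); return o+d*((z-o[2])/d[:,2])[:,None]
def depthpt(c,uv):
    o,d=rays(c,uv); uv=np.array(uv).reshape(-1,2).round().astype(int)
    return o+d*c['z_map'][uv[:,1],uv[:,0]][:,None]
def proj(c,P):
    R=cv2.Rodrigues(np.array(c['rvec'],float))[0]; p=np.atleast_2d(P)@R.T+np.array(c['tvec'],float).ravel()
    s=p[:,:2]/p[:,2:]; s=s*(1+float(c['k1'])*(s**2).sum(1,keepdims=True))
    return s*[float(c['fx']),float(c['fy'])]+[float(c['cx']),float(c['cy'])]
E
python3 - <<'E'
from h import *
for n in('top','side'):
    c=snap(n); cv2.imwrite(f'pics/{n}0.png',c['image']); o,_=rays(c,[[280,210]]); print(n,o,c['fx'],c['k1'],onplane(c,[[280,210]],0))
s=read_state(); print(s)
E
```

```text
pics
top [ 0.40051671 -0.03578462  1.02499119] 409.9896630549658 -0.12164414969432072 [[ 0.59037621 -0.02520288  0.        ]]
side [0.14330539 0.41543935 0.65009323] 437.6569381540219 -0.13312291199093768 [[ 0.64324973 -0.07922662  0.        ]]
{'t': 0.1, 'joint_pos': array([-1.30159624,  0.43514225,  0.02497815,  1.57401242, -0.01163572,
        1.13400271, -0.07510178]), 'joint_vel': array([-2.32758821e-03, -1.67816890e-03, -8.54636334e-05, -3.71539187e-03,
        1.93917607e-04, -2.27447608e-04, -1.28214517e-03]), 'effort': array([ 3.63833511e-03, -6.69122601e+01,  9.88581218e-01, -3.15146685e+01,
       -6.03549834e-02,  3.73735128e-02,  6.51628579e-05]), 'ee_pos': array([0.22692811, 0.58183986, 0.22042793]), 'tcp_rot': array([ 1.84875581e-01,  9.82761678e-01, -7.04964960e-04, -8.24142165e-05]), 'wrist_force': array([-0.15923566, -1.1380179 ,  0.19968903]), 'ft_torque': array([-0.04375374,  0.0043698 ,  0.01898895]), 'finger_force': 0.0, 'gripper_width': 1.000168341417552}
```

View pics/top0.png

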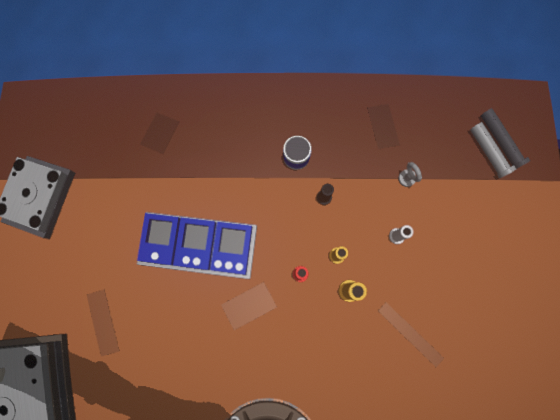

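View pics/side0.png

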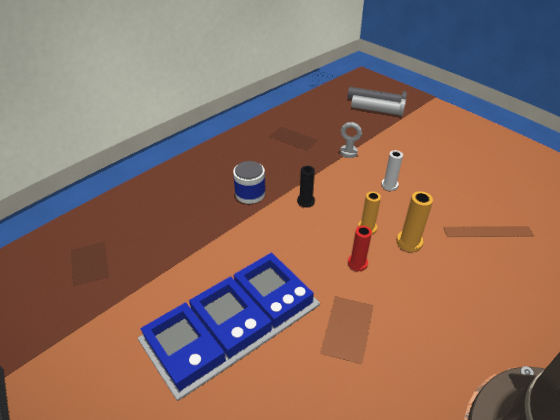

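The top view shows the pockets: one dot at (160,233), two dots at (197,237), three dots at (233,241). The bushes in it:
- Brass candidates: small yellow (340,254), big yellow (353,291), red (302,273). The red one is excluded, and of the two yellow ones the smaller is meant, so I take (340,254).
- Steel is at (402,234), black (327,193), eyebolt (410,175), tin (297,150).

Next I measure these and make one enlarged crop to confirm.

```bash
cat > m.py <<'E'
from h import *
def cloud(c):
    v,u=np.nonzero(c['z_map']>0); uv=np.column_stack([u,v]); return uv,depthpt(c,uv)
if __name__=='__main__':
  boxes={'brass':((322,358),(240,266)),'bigbrass':((338,370),(276,306)),'red':((290,312),(262,284)),'steel':((384,418),(220,248)),'black':((312,340),(178,208)),'eye':((395,425),(160,192)),'tin':((278,316),(130,172))}
  t=load('top'); uv,P=cloud(t); sc=load('side'); us,Ps=cloud(sc)
  for k,((a,b),(e,f)) in boxes.items():
    m=(uv[:,0]>a)&(uv[:,0]<b)&(uv[:,1]>e)&(uv[:,1]<f)&(P[:,2]>.02)
    p=P[m]; zm=np.percentile(p[:,2],97); q=p[p[:,2]>zm-.008]
    (cx,cy),r=cv2.minEnclosingCircle(q[:,:2].astype(np.float32))
    ms=(np.hypot(Ps[:,0]-cx,Ps[:,1]-cy)<.035)&(Ps[:,2]>.02); p2=Ps[ms]; 
    z2=np.percentile(p2[:,2],97); q2=p2[p2[:,2]>z2-.008]; (dx,dy),r2=cv2.minEnclosingCircle(q2[:,:2].astype(np.float32))
    print(k,len(q),'z',zm.round(3),'c',round(cx,4),round(cy,4),'r',round(r,4),'| side z',z2.round(3),round(dx,4),round(dy,4),round(r2,4), 'far',np.hypot(*(p[:,:2]-[cx,cy]).T).max().round(3))
  # blocks: rim and pockets
  for n,c,u,p in(('top',t,uv,P),('side',sc,us,Ps)):
    hsv=cv2.cvtColor(c['image'],cv2.COLOR_BGR2HSV)
    w=(cv2.inRange(hsv,(0,0,150),(180,90,255)))
    cs,_=cv2.findContours(w,cv2.RETR_EXTERNAL,cv2.CHAIN_APPROX_NONE)
    for k in cs:
        a=cv2.contourArea(k)
        if a<15: continue
        M=cv2.moments(k); q=onplane(c,[[M['m10']/M['m00'],M['m01']/M['m00']]],.036)[0]
        if .3<q[0]<.65 and 0<q[1]<.45: print(n,'dot',a,q.round(4))
    g=cv2.inRange(hsv,(90,0,60),(180,110,170))if 0 else cv2.inRange(hsv,(0,0,60),(180,80,170))
    cs,_=cv2.findContours(g,cv2.RETR_EXTERNAL,cv2.CHAIN_APPROX_NONE)
    for k in cs:
        a=cv2.contourArea(k)
        if a<200: continue
        M=cv2.moments(k); q=onplane(c,[[M['m10']/M['m00'],M['m01']/M['m00']]],.014)[0]
        if .3<q[0]<.65 and 0<q[1]<.45: print(n,'floor',a,q.round(4),cv2.minAreaRect(onplane(c,k.reshape(-1,2),.014)[:,:2].astype(np.float32)))
    m=(p[:,2]>.031)&(p[:,2]<.042)&(p[:,0]>.35)&(p[:,0]<.65)&(p[:,1]>.03)&(p[:,1]<.45)
    print(n,m.sum(),'rim z',np.median(p[m,2]),cv2.minAreaRect(p[m,:2].astype(np.float32)))
  im=np.hstack([cv2.resize(t['image'][215:310,285:425],None,fx=2.8,fy=2.8,interpolation=cv2.INTER_CUBIC)[:266],cv2.resize(sc['image'][140:280,340:440],None,fx=1.9,fy=1.9,interpolation=cv2.INTER_CUBIC)])
  cv2.imwrite('pics/crop1.png',im)
  print(im.shape)
E
python3 m.py
```

```text
brass 137 z 0.091 c 0.4751 -0.1669 r 0.0151 | side z 0.092 0.4739 -0.167 0.0162 far 0.015
bigbrass 259 z 0.123 c 0.3892 -0.1964 r 0.0203 | side z 0.124 0.3874 -0.199 0.0224 far 0.021
red 136 z 0.091 c 0.4291 -0.0752 r 0.015 | side z 0.092 0.4267 -0.0786 0.0164 far 0.015
steel 115 z 0.091 c 0.525 -0.3199 r 0.0148 | side z 0.093 0.5248 -0.3214 0.0165 far 0.016
black 127 z 0.092 c 0.6235 -0.1364 r 0.0149 | side z 0.092 0.6216 -0.1374 0.0167 far 0.015
eye 64 z 0.088 c 0.6736 -0.3534 r 0.0185 | side z 0.088 0.6727 -0.3534 0.0219 far 0.029
tin 551 z 0.072 c 0.7319 -0.0664 r 0.0345 | side z 0.072 0.7298 -0.0668 0.0336 far 0.036
top dot 43.5 [0.4455 0.0727 0.036 ]
top dot 44.0 [0.4485 0.0982 0.036 ]
top dot 41.5 [0.4518 0.1244 0.036 ]
top dot 42.0 [0.4576 0.1771 0.036 ]
top dot 39.0 [0.4607 0.2028 0.036 ]
top dot 41.0 [0.4694 0.2808 0.036 ]
top dot 398.5 [0.4518 0.1245 0.036 ]
top floor 517.0 [0.5095 0.0936 0.014 ] ((0.5096235871315002, 0.09365786612033844), (0.05847837030887604, 0.059830013662576675), 82.99498748779297)
top floor 209.0 [0.4468 0.2251 0.014 ] ((0.4452088475227356, 0.16612693
[... 809 characters left out ...]
((0.534598171710968, 0.26972487568855286), (0.057311028242111206, 0.04660952836275101), 82.9355239868164)
side floor 234.5 [0.4367 0.2226 0.014 ] ((0.4400545656681061, 0.21312519907951355), (0.30840468406677246, 0.1107548251748085), 61.23464584350586)
side floor 639.5 [0.5235 0.1771 0.014 ] ((0.523897111415863, 0.17652350664138794), (0.05364018306136131, 0.04619351029396057), 83.75180053710938)
side floor 524.0 [0.5132 0.0837 0.014 ] ((0.5134269595146179, 0.08359966427087784), (0.05046699941158295, 0.04665687307715416), 83.43360137939453)
side 6949 rim z 0.03701466124531938 ((0.5000484585762024, 0.18265001475811005), (0.2714756727218628, 0.12352942675352097), 83.76703643798828)
(266, 582, 3)
```

View pics/crop1.png

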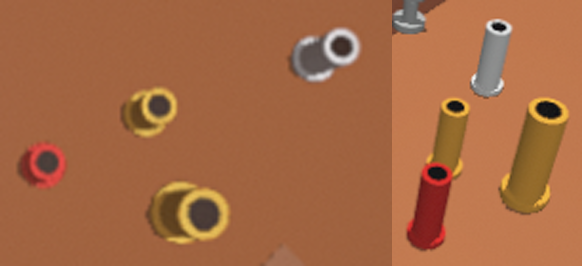

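The crop confirms it: the small brass bush is at crop (150,110), 90 mm tall by measurement. The big yellow one at (190,212) measures 123 mm and the red one is ruled out. Pocket 1 is at about (0.529, 0.275) and pocket 2 at about (0.519, 0.183). Now I set out.

```bash
cat > go.py <<'E'
import sys
from h import *
def go(x,y,z,yaw=None):
    s=read_state(); R=Ro.from_quat(s['tcp_rot']).as_matrix(); p=s['ee_pos']
    d=(R.T@(np.array([x,y,z])-p))/.5; yw=np.degrees(np.arctan2(R[1,1],R[0,1]))
    tr=0 if yaw is None else -((yaw-yw+180)%360-180)/60
    print('t',s['t'],'tcp',p.round(4),'yaw',yw.round(1),'shift',d.round(4),'turn',round(tr,3),'rows',np.linalg.norm(d)*.5/.0417,'q',s['joint_pos'].round(2),'w',s['gripper_width'],'ff',s['finger_force'])
if __name__=='__main__': go(*map(float,sys.argv[1:]))
E
python3 go.py .35 .2 .22 110; python3 go.py .4745 -.167 .22 110
```

```text
t 0.1 tcp [0.2269 0.5818 0.2204] yaw 68.7 shift [-0.5068 -0.622   0.0018] turn -0.688 rows 9.620718028415846 q [-1.3   0.44  0.02  1.57 -0.01  1.13 -0.08] w 1.000168341417552 ff 0.0
t 0.1 tcp [0.2269 0.5818 0.2204] yaw 68.7 shift [-1.0055 -1.2154  0.0027] turn -0.688 rows 18.913752316908 q [-1.3   0.44  0.02  1.57 -0.01  1.13 -0.08] w 1.000168341417552 ff 0.0
```

```bash
python3 -m handwheel '[-0.8,-0.97,0,0,0.8, -0.8,-0.97,0,0,0.8, -0.8,-0.97,0,0,0.8, -0.8,-0.97,0,0,0.8, -0.8,-0.97,0,0,0.8, -0.8,-0.97,0,0,0.8, -0.8,-0.97,0,0,0.8, -0.8,-0.97,0,0,0.8, -0.8,-0.97,0,0,0.8, -0.8,-0.97,0,0,0.8, -0.8,-0.97,0,0,0.8, -0.8,-0.97,0,0,0.8, -0.8,-0.97,0,0,0.8, -0.8,-0.97,0,0,0.8, -0.8,-0.97,0,0,0.8, -0.8,-0.97,0,0,0.8, -0.8,-0.97,0,0,0.8, -0.8,-0.97,0,0,0.8]' 30; python3 go.py .4745 -.167 .2 110
```

```text
t: 1.6
ee_pos: [0.4231, -0.0146, 0.2209]
tcp_rot: [0.185, 0.983, 0.0, -0.0]
wrist_force: [-0.2, 1.2, 0.4]
gripper_width: 0.804
finger_force: 0.0
t 1.6 tcp [ 0.4231 -0.0146  0.2209] yaw 68.6 shift [-0.2068 -0.2465  0.0415] turn -0.689 rows 3.8895654661093095 q [-0.5   0.09  0.45  2.06 -0.05  1.    1.17] w 0.8037139457675848 ff 0.0
```

```bash
python3 -m handwheel '[-0.207,-0.246,0.04,-0.2,0.8, -0.207,-0.246,0.04,-0.4,0.8, -0.207,-0.246,0.04,-0.689,0.8, -0.207,-0.246,0.04,-0.689,0.8, -0.207,-0.246,0.04,-0.689,0.8, -0.207,-0.246,0.04,-0.689,0.8, -0.207,-0.246,0.04,-0.689,0.8, -0.207,-0.246,0.04,-0.689,0.8, -0.207,-0.246,0.04,-0.689,0.8]'; python3 - <<'E'
from h import *
from go import go
a=snap('top');b=snap('side')
cv2.imwrite('pics/v2.png',np.hstack([cv2.resize(a['image'][190:330,250:430],None,fx=2.2,fy=2.2),cv2.resize(b['image'][60:280,280:480],None,fx=1.4,fy=1.4)[:308]]))
go(.4745,-.167,.076,110)
E
```

```text
t: 2.35
ee_pos: [0.4753, -0.1653, 0.2008]
tcp_rot: [-0.174, 0.985, 0.001, -0.0]
wrist_force: [-0.9, 0.7, 0.2]
gripper_width: 0.803
finger_force: 0.0
t 2.45 tcp [ 0.4754 -0.1656  0.2011] yaw 110.0 shift [ 0.0026 -0.0023  0.2501] turn -0.0 rows 2.9996666708158384 q [-0.13  0.26  0.45  1.92 -0.14  0.99  2.3 ] w 0.8005337933378102 ff 0.0
```

View pics/v2.png

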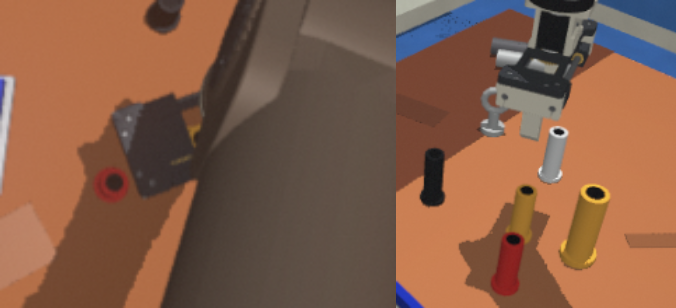

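The crop shows the red bush at (112,183), with the gripper body's long side lying along its closing line. The big brass is therefore beside the narrow side of the body. I'll descend slowly, first checking where the TCP projects.

```bash
python3 - <<'E'
from h import *
for n in('top','side'):
    c=load(n); print(n,proj(c,[[.4754,-.1656,.201],[.4754,-.1656,.184],[.4754,-.1656,.25],[.4745,-.167,.09],[.4745,-.167,0]]).round(1).tolist())
E
python3 -m handwheel '[0.003,-0.002,0,0,0.8, 0.003,-0.002,0.05,0,0.8, 0.003,-0.002,0.1,0,0.8, 0.003,-0.002,0.14,0,0.8, 0.003,-0.002,0.14,0,0.8]'; python3 go.py .4745 -.167 .076 110
python3 - <<'E'
from h import *
b=snap('side')
cv2.imwrite('pics/v3.png',cv2.resize(b['image'][90:280,300:480],None,fx=3,fy=3))
E
```

```text
top [[348.4, 248.2], [347.2, 249.0], [352.4, 245.9], [341.5, 253.0], [336.5, 255.8]]
side [[379.9, 150.1], [378.6, 157.8], [384.2, 126.7], [372.1, 196.6], [366.0, 228.8]]
t: 2.87
ee_pos: [0.4719, -0.1672, 0.1281]
tcp_rot: [-0.174, 0.985, 0.001, -0.003]
wrist_force: [-1.0, 0.4, 0.1]
gripper_width: 0.802
finger_force: 0.0
t 2.8667 tcp [ 0.4719 -0.1672  0.1281] yaw 110.0 shift [-0.0055 -0.0016  0.1042] turn 0.0 rows 1.2515998902626697 q [-0.1   0.36  0.43  2.01 -0.2   0.82  2.36] w 0.8024274010596738 ff 0.0
```

View pics/v3.png

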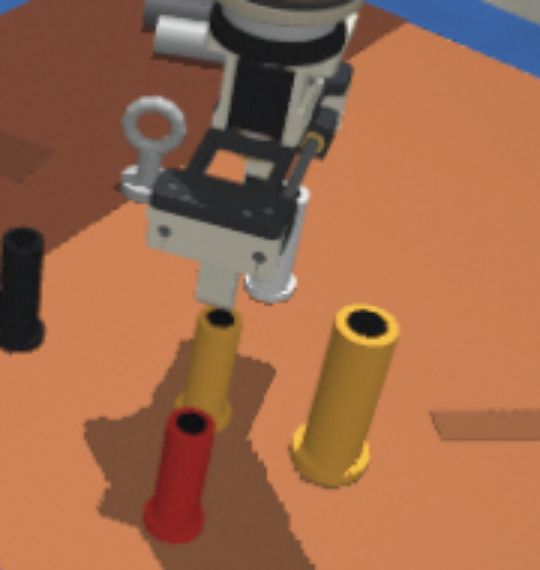

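The near finger (215,285 in the crop) lines up with the small brass bush's mouth (220,318), and the big brass at (365,320) is clear. Next: descend and grip.

```bash
python3 -m handwheel '[-0.004,-0.002,0.03,0,0.8, -0.004,-0.002,0.07,0,0.8, -0.004,-0.002,0.104,0,0.8, -0.004,-0.002,0.104,0,0.8, -0.004,-0.002,0.104,0,0.8, -0.004,-0.002,0.104,0,0.8]'; python3 go.py .4745 -.167 .076 110
```

```text
t: 3.42
ee_pos: [0.4774, -0.1691, 0.0807]
tcp_rot: [-0.174, 0.985, -0.0, 0.001]
wrist_force: [-0.5, -0.7, -0.1]
gripper_width: 0.801
finger_force: 0.0
t 3.4167 tcp [ 0.4774 -0.1691  0.0807] yaw 110.0 shift [0.004  0.0059 0.0094] turn 0.0 rows 0.1412447832910388 q [-0.06  0.43  0.39  2.04 -0.25  0.71  2.41] w 0.8010628961318178 ff 0.0
```

```bash
python3 -m handwheel '[0.004,0.004,0.008,0,0.8, 0.004,0.004,0.008,0,0.8, 0.004,0.004,0.008,0,0.6, 0.004,0.004,0.008,0,0.4, 0.004,0.004,0.008,0,0.2, 0.004,0.004,0.008,0,0.2, 0.004,0.004,0.008,0,0.2, 0.004,0.004,0.008,0,0.2, 0.004,0.004,0.008,0,0.2]' 30; python3 go.py .4745 -.167 .2
```

```text
t: 4.17
ee_pos: [0.4738, -0.1677, 0.0751]
tcp_rot: [-0.174, 0.985, 0.0, -0.0]
wrist_force: [0.3, 0.4, 0.6]
gripper_width: 0.343
finger_force: 0.4
t 4.1667 tcp [ 0.4738 -0.1677  0.0751] yaw 110.0 shift [-0.0017  0.0008 -0.2498] turn 0 rows 2.9950506056243644 q [-0.06  0.44  0.39  2.06 -0.25  0.69  2.41] w 0.3425734038710488 ff 0.39879072457551956
```

```bash
python3 -m handwheel '[0,0,0,0,0.1, 0,0,0,0,0.1, 0,0,0,0,0.1, 0,0,0,0,0.1, 0,0,-0.02,0,0.1, 0,0,-0.06,0,0.1, 0,0,-0.11,0,0.1, 0,0,-0.17,0,0.1, 0,0,-0.23,0,0.1, 0,0,-0.27,0,0.1, 0,0,-0.27,0,0.1]'; python3 go.py .529 .275 .2
```

```text
t: 5.08
ee_pos: [0.4756, -0.1684, 0.2145]
tcp_rot: [-0.174, 0.985, -0.001, 0.003]
wrist_force: [1.7, -0.7, -2.9]
gripper_width: 0.31
finger_force: 30.0
t 5.0833 tcp [ 0.4756 -0.1684  0.2145] yaw 110.0 shift [-0.4037  0.7967  0.029 ] turn 0 rows 10.714446734281806 q [-0.14  0.25  0.47  1.9  -0.13  1.01  2.3 ] w 0.3104750376609639 ff 29.992539882659912
```

```bash
python3 -m handwheel '[-0.03,0.06,0,0,0.1, -0.404,0.797,0,0,0.1, -0.404,0.797,0,0,0.1, -0.404,0.797,0,0,0.1, -0.404,0.797,0,0,0.1, -0.404,0.797,0,0,0.1, -0.404,0.797,0,0,0.1, -0.404,0.797,0,0,0.1, -0.404,0.797,0,0,0.1, -0.404,0.797,0,0,0.1, -0.404,0.797,0,0,0.1, -0.404,0.797,0,0,0.1, -0.404,0.797,0,0,0.1, -0.404,0.797,0,0,0.1, -0.404,0.797,0,0,0.1]'; python3 - <<'E'
from h import *
from go import go
from m import cloud
go(.529,.275,.12)
for n in('top','side'):
    c=snap(n); uv,P=cloud(c); h=cv2.cvtColor(c['image'],cv2.COLOR_BGR2HSV)[uv[:,1],uv[:,0]]
    m=(h[:,0]>15)&(h[:,0]<35)&(h[:,1]>90)&(np.hypot(P[:,0]-.529,P[:,1]-.275)<.06)&(P[:,2]>.06)
    print(n,m.sum(),np.percentile(P[m],[2,50,98],axis=0).round(4).tolist() if m.sum() else '')
a=load('top');b=load('side')
cv2.imwrite('pics/v4.png',np.hstack([cv2.resize(a['image'][170:300,110:270],None,fx=2.3,fy=2.3)[:299],cv2.resize(b['image'][180:400,120:330],None,fx=1.36,fy=1.36)[:299]]))
E
```

```text
t: 6.33
ee_pos: [0.5268, 0.2742, 0.2095]
tcp_rot: [-0.173, 0.985, -0.001, -0.001]
wrist_force: [0.6, 0.2, -3.0]
gripper_width: 0.316
finger_force: 30.0
t 6.3333 tcp [0.5268 0.2742 0.2095] yaw 109.9 shift [-0.0049  0.0002  0.1791] turn 0 rows 2.1480776125284535 q [-0.77  0.4   0.27  1.68 -0.12  1.08  1.46] w 0.3156119980767999 ff 29.991857707500458
top 156 [[0.4931, 0.2216, 0.1383], [0.518, 0.2625, 0.1536], [0.5392, 0.2864, 0.3032]]
side 1511 [[0.4823, 0.2466, 0.1397], [0.515, 0.2785, 0.1997], [0.537, 0.3227, 0.3154]]
```

View pics/v4.png

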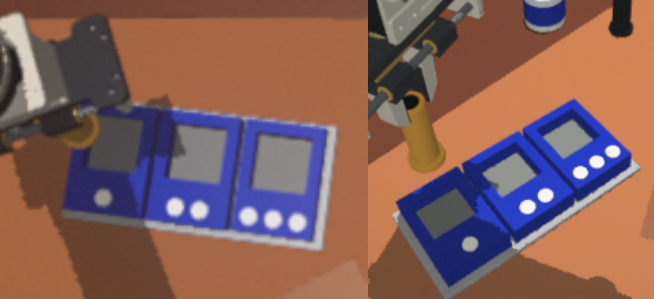

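The bush hangs upright over pocket one, with its collar at (427,165) in the right crop. I check its collar centre, then lower.

```bash
cat > col.py <<'E'
from h import *
from m import cloud
def col(X,Y,z0,z1,r=.035):
    for n in('top','side'):
        c=load(n); uv,P=cloud(c); m=(np.hypot(P[:,0]-X,P[:,1]-Y)<r)&(P[:,2]>z0)&(P[:,2]<z1)
        if m.sum()>5:
            print(n,m.sum(),cv2.minEnclosingCircle(P[m,:2].astype(np.float32)),P[m].min(0).round(4),P[m].max(0).round(4))
E
python3 -c "
from col import *
col(.527,.274,.127,.142);col(.527,.274,.147,.17)"
python3 -m handwheel '[-0.005,0,0.04,0,0.1, -0.005,0,0.09,0,0.1, -0.005,0,0.14,0,0.1, -0.005,0,0.18,0,0.1, -0.005,0,0.21,0,0.1, -0.005,0,0.21,0,0.1, -0.005,0,0.21,0,0.1, -0.005,0,0.21,0,0.1]'; python3 go.py .529 .275 .090
```

```text
top 41 ((0.5275590419769287, 0.2721487283706665), 0.01922077313065529) [0.5113 0.2544 0.1341] [0.5416 0.2867 0.1419]
side 72 ((0.5265817046165466, 0.27264848351478577), 0.020059136673808098) [0.507  0.2527 0.1344] [0.5301 0.2925 0.142 ]
top 42 ((0.525664210319519, 0.2681925594806671), 0.012470226734876633) [0.5142 0.2589 0.1476] [0.537  0.2732 0.1692]
side 214 ((0.5255380272865295, 0.2737060487270355), 0.014554071240127087) [0.5114 0.2598 0.147 ] [0.5311 0.2874 0.1698]
t: 7.1
ee_pos: [0.5303, 0.2766, 0.1064]
tcp_rot: [-0.173, 0.985, 0.0, 0.001]
wrist_force: [0.3, -0.7, -2.6]
gripper_width: 0.312
finger_force: 30.0
t 7.1 tcp [0.5303 0.2766 0.1064] yaw 110.0 shift [ 0.0036 -0.0022  0.0327] turn 0 rows 0.39567252272885606 q [-0.74  0.51  0.24  1.79 -0.16  0.86  1.49] w 0.31175918384934237 ff 29.992403984069824
```

```bash
python3 -m handwheel '[0.002,-0.002,0.012,0,0.1, 0.002,-0.002,0.022,0,0.1, 0.002,-0.002,0.03,0,0.1, 0.002,-0.002,0.03,0,0.1, 0.002,-0.002,0.03,0,0.1, 0.002,-0.002,0.03,0,0.1]'; python3 go.py .529 .275 .090
```

```text
t: 7.6
ee_pos: [0.5289, 0.2757, 0.0902]
tcp_rot: [-0.174, 0.985, 0.0, 0.0]
wrist_force: [0.6, 0.4, -3.8]
gripper_width: 0.316
finger_force: 30.0
t 7.6 tcp [0.5289 0.2757 0.0902] yaw 110.0 shift [ 0.0003 -0.0013  0.0005] turn 0 rows 0.017068907795659186 q [-0.74  0.53  0.24  1.8  -0.16  0.83  1.5 ] w 0.3156988204035204 ff 29.992312788963318
```

```bash
python3 -m handwheel '[0,0,0.002,0,0.1, 0,0,0.003,0,0.1, 0,0,0.003,0,0.1]'; python3 go.py .529 .275 .090
```

```text
t: 7.85
ee_pos: [0.5294, 0.2757, 0.0891]
tcp_rot: [-0.174, 0.985, 0.0, 0.001]
wrist_force: [-0.1, -0.0, 0.0]
gripper_width: 0.312
finger_force: 30.0
t 7.85 tcp [0.5294 0.2757 0.0891] yaw 110.0 shift [ 0.0012 -0.0011 -0.0017] turn 0 rows 0.02840164385818479 q [-0.74  0.53  0.24  1.8  -0.16  0.82  1.5 ] w 0.311744685091291 ff 29.997348189353943
```

The wrist force has dropped to 0, so the bush rests on the pocket floor. I open about half way and lift straight up.

```bash
python3 -m handwheel '[0,0,0,0,0.4, 0,0,0,0,0.5, 0,0,0,0,0.6, 0,0,0,0,0.6, 0,0,0,0,0.6, 0,0,0,0,0.6, 0,0,-0.04,0,0.6, 0,0,-0.1,0,0.6, 0,0,-0.18,0,0.6, 0,0,-0.25,0,0.6, 0,0,-0.25,0,0.8, 0,0,-0.25,0,0.8]'; python3 go.py .525 -.3207 .21 70
```

```text
t: 8.85
ee_pos: [0.5301, 0.2762, 0.2161]
tcp_rot: [-0.174, 0.985, 0.001, 0.002]
wrist_force: [-0.6, 0.0, -1.6]
gripper_width: 0.698
finger_force: 0.0
t 8.85 tcp [0.5301 0.2762 0.2161] yaw 110.0 shift [ 0.4186 -1.1181  0.0088] turn 0.667 rows 14.315436762718605 q [-0.77  0.39  0.27  1.67 -0.12  1.09  1.46] w 0.6982278082138907 ff 0.0
```

```bash
python3 -m handwheel '[0.37,-0.98,0,0.1,0.8, 0.37,-0.98,0,0.2,0.8, 0.37,-0.98,0,0.3,0.8, 0.37,-0.98,0,0.4,0.8, 0.37,-0.98,0,0.5,0.8, 0.37,-0.98,0,0.6,0.8, 0.37,-0.98,0,0.667,0.8, 0.37,-0.98,0,0.667,0.8, 0.37,-0.98,0,0.667,0.8, 0.37,-0.98,0,0.667,0.8, 0.37,-0.98,0,0.667,0.8, 0.37,-0.98,0,0.667,0.8, 0.37,-0.98,0,0.667,0.8, 0.37,-0.98,0,0.667,0.8, 0.37,-0.98,0,0.667,0.8]'; python3 - <<'E'
from col import *
from go import go
snap('top');c=snap('side'); cv2.imwrite('pics/v5.png',cv2.resize(c['image'],None,fx=1.4,fy=1.4))
print('brass rim z.104 around'); col(.529,.274,.097,.112); print('steel'); col(.525,-.3205,.083,.1)
go(.525,-.3207,.15,70)
E
```

```text
t: 10.1
ee_pos: [0.5217, -0.2496, 0.2124]
tcp_rot: [0.175, 0.985, -0.0, -0.001]
wrist_force: [-0.2, 0.5, 0.1]
gripper_width: 0.799
finger_force: 0.0
brass rim z.104 around
top 135 ((0.5302569270133972, 0.27594640851020813), 0.015518119558691978) [0.5161 0.2612 0.0973] [0.5451 0.2908 0.1085]
side 322 ((0.529647707939148, 0.27468085289001465), 0.015962716192007065) [0.5138 0.2596 0.0971] [0.5455 0.2894 0.1083]
steel
side 112 ((0.5225105881690979, -0.32152342796325684), 0.016333775594830513) [ 0.5086 -0.3358  0.083 ] [ 0.5365 -0.3057  0.0941]
t 10.2 tcp [ 0.5227 -0.2468  0.2126] yaw 70.1 shift [-0.0551 -0.1375  0.1249] turn 0.001 rows 2.323259521811568 q [-0.07  0.4   0.58  1.74 -0.24  1.08  1.81] w 0.800310420494466 ff 0.0
```

View pics/v5.png

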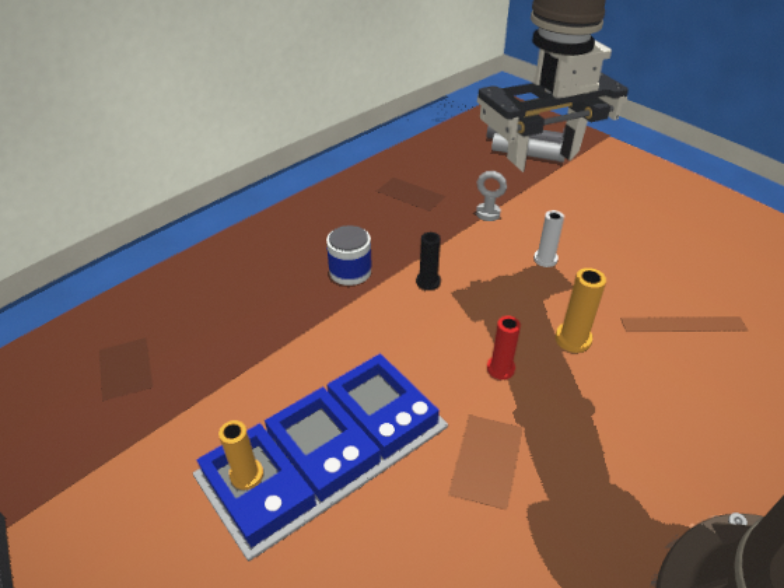

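The brass bush stands upright and centred in the one-dot pocket (240,455). The steel bush stands at (550,240), with the eyebolt well clear at (490,195). On to the steel.

```bash
python3 -m handwheel '[-0.055,-0.138,0,0,0.8, -0.055,-0.138,0.04,0,0.8, -0.055,-0.138,0.09,0,0.8, -0.055,-0.138,0.13,0,0.8, -0.055,-0.138,0.13,0,0.8, -0.055,-0.138,0.13,0,0.8, -0.055,-0.138,0.13,0,0.8]'; python3 go.py .5245 -.3207 .076 70
```

```text
t: 10.78
ee_pos: [0.5261, -0.3213, 0.1496]
tcp_rot: [0.173, 0.985, 0.0, 0.0]
wrist_force: [-0.9, -0.2, 0.0]
gripper_width: 0.804
finger_force: 0.0
t 10.7833 tcp [ 0.5261 -0.3213  0.1496] yaw 70.1 shift [0.0036 0.     0.1472] turn 0.002 rows 1.7655125199948563 q [ 0.09  0.52  0.55  1.71 -0.32  0.99  1.98] w 0.8037389279840746 ff 0.0
```

```bash
python3 -m handwheel '[0.003,0,0.03,0,0.8, 0.003,0,0.07,0,0.8, 0.003,0,0.11,0,0.8, 0.003,0,0.14,0,0.8, 0.003,0,0.146,0,0.8, 0.003,0,0.146,0,0.8, 0.003,0,0.146,0,0.8, 0.003,0,0.146,0,0.8]'; python3 go.py .5245 -.3207 .076 70
```

```text
t: 11.45
ee_pos: [0.5248, -0.3223, 0.0773]
tcp_rot: [0.173, 0.985, -0.0, 0.001]
wrist_force: [-0.0, 0.1, 0.0]
gripper_width: 0.8
finger_force: 0.0
t 11.45 tcp [ 0.5248 -0.3223  0.0773] yaw 70.0 shift [0.0017 0.0028 0.0026] turn 0.001 rows 0.05064477102895791 q [ 0.13  0.61  0.51  1.78 -0.38  0.85  2.03] w 0.8000264274960199 ff 0.0
```

```bash
python3 -m handwheel '[0.001,0.003,0.002,0,0.6, 0.001,0.003,0.002,0,0.4, 0.001,0.003,0.002,0,0.2, 0.001,0.003,0.002,0,0.1, 0.001,0.003,0.002,0,0.1, 0.001,0.003,0.002,0,0.1, 0.001,0.003,0.002,0,0.1, 0.001,0.003,0.002,0,0.1, 0.001,0.003,0.002,0,0.1, 0.001,0.003,0.002,0,0.1, 0.001,0.003,0.002,0,0.1, 0.001,0.003,0.002,0,0.1]' 30; python3 go.py .519 .183 .215
```

```text
t: 12.45
ee_pos: [0.5237, -0.3204, 0.0746]
tcp_rot: [0.174, 0.985, -0.0, -0.0]
wrist_force: [0.2, -1.6, -0.9]
gripper_width: 0.317
finger_force: 30.0
t 12.45 tcp [ 0.5237 -0.3204  0.0746] yaw 70.0 shift [ 0.3531  0.9429 -0.2809] turn 0 rows 12.53367007612067 q [ 0.12  0.61  0.5   1.79 -0.38  0.84  2.03] w 0.31669749060946806 ff 29.998528361320496
```

```bash
python3 -m handwheel '[0,0,-0.02,0,0.1, 0,0,-0.06,0,0.1, 0,0,-0.12,0,0.1, 0,0,-0.19,0,0.1, 0,0,-0.25,0,0.1, 0,0,-0.28,0,0.1, 0.03,0.06,-0.28,0,0.1, 0.353,0.943,-0.28,0,0.1, 0.353,0.943,-0.28,0,0.1, 0.353,0.943,-0.28,0,0.1, 0.353,0.943,-0.28,0,0.1, 0.353,0.943,-0.28,0,0.1, 0.353,0.943,-0.28,0,0.1, 0.353,0.943,-0.28,0,0.1, 0.353,0.943,-0.28,0,0.1, 0.353,0.943,-0.28,0,0.1, 0.353,0.943,-0.28,0,0.1]'; python3 go.py .519 .183 .215
```

```text
t: 13.87
ee_pos: [0.5184, 0.1316, 0.2153]
tcp_rot: [0.174, 0.985, 0.0, -0.0]
wrist_force: [0.9, -0.1, -3.1]
gripper_width: 0.316
finger_force: 30.0
t 13.8667 tcp [0.5184 0.1316 0.2153] yaw 70.0 shift [0.0341 0.0971 0.0006] turn 0 rows 1.2337823145426716 q [-0.72  0.31  0.48  1.83 -0.16  1.04  1.04] w 0.3156963132976922 ff 29.994459450244904
```

```bash
python3 -m handwheel '[0.034,0.097,0,0,0.1, 0.034,0.097,0,0,0.1, 0.034,0.097,0,0,0.1, 0.034,0.097,0,0,0.1, 0.034,0.097,0,0,0.1]'; python3 - <<'E'
from col import *
from go import go
snap('top');snap('side'); s=read_state()['ee_pos']; z=s[2]-.076
col(s[0],s[1],z-.006,z+.008);go(.519,.183,.105)
E
```

```text
t: 14.28
ee_pos: [0.5197, 0.1797, 0.2148]
tcp_rot: [0.174, 0.985, -0.0, -0.0]
wrist_force: [-0.6, -0.2, -2.3]
gripper_width: 0.312
finger_force: 30.0
side 54 ((0.518723726272583, 0.177937313914299), 0.019713114947080612) [0.5009 0.1591 0.1407] [0.5259 0.1972 0.1467]
t 14.3833 tcp [0.5199 0.1794 0.2149] yaw 69.9 shift [0.0043 0.0062 0.2198] turn 0 rows 2.6365795764442 q [-0.78  0.33  0.46  1.79 -0.17  1.05  0.96] w 0.3146609897089411 ff 29.995068311691284
```

```bash
python3 -m handwheel '[0.003,0.008,0.03,0,0.1, 0.003,0.008,0.08,0,0.1, 0.003,0.008,0.13,0,0.1, 0.003,0.008,0.18,0,0.1, 0.003,0.008,0.21,0,0.1, 0.003,0.008,0.225,0,0.1, 0.003,0.008,0.225,0,0.1, 0.003,0.008,0.225,0,0.1, 0.003,0.008,0.225,0,0.1]'; python3 go.py .520 .1838 .0905
```

```text
t: 15.13
ee_pos: [0.5207, 0.1852, 0.1034]
tcp_rot: [0.174, 0.985, 0.001, 0.001]
wrist_force: [-0.3, -0.7, -2.7]
gripper_width: 0.319
finger_force: 30.0
t 15.1333 tcp [0.5207 0.1852 0.1034] yaw 70.0 shift [ 0.0004 -0.0032  0.0257] turn 0 rows 0.3108482125190826 q [-0.74  0.46  0.41  1.91 -0.25  0.81  1.03] w 0.31906769585916983 ff 29.99540627002716
```

```bash
python3 -m handwheel '[0,-0.003,0.01,0,0.1, 0,-0.003,0.018,0,0.1, 0,-0.003,0.024,0,0.1, 0,-0.003,0.024,0,0.1, 0,-0.003,0.026,0,0.1, 0,-0.003,0.026,0,0.1]'; python3 go.py .520 .1838 .0885
```

```text
t: 15.63
ee_pos: [0.5192, 0.1839, 0.089]
tcp_rot: [0.173, 0.985, -0.0, -0.0]
wrist_force: [-0.2, -0.8, -3.6]
gripper_width: 0.316
finger_force: 30.0
t 15.6333 tcp [0.5192 0.1839 0.089 ] yaw 70.0 shift [-0.0016  0.0003  0.0011] turn 0 rows 0.023415000460379847 q [-0.73  0.48  0.4   1.93 -0.26  0.78  1.04] w 0.31611996987246577 ff 29.995527863502502
```

```bash
python3 -m handwheel '[0,0,0.002,0,0.1, 0,0,0.003,0,0.1, 0,0,0.003,0,0.1]'; python3 go.py .520 .1838 .0885
```

```text
t: 15.88
ee_pos: [0.5199, 0.1839, 0.0885]
tcp_rot: [0.174, 0.985, 0.0, 0.001]
wrist_force: [-2.7, -0.5, 6.1]
gripper_width: 0.313
finger_force: 30.0
t 15.8833 tcp [0.5199 0.1839 0.0885] yaw 70.0 shift [-0.0002 -0.0001  0.0001] turn 0 rows 0.0035587822254039944 q [-0.73  0.48  0.4   1.93 -0.26  0.78  1.04] w 0.31309345295534663 ff 30.012807548046112
```

The force shows the bush on the floor. Release and lift.

```bash
python3 -m handwheel '[0,0,-0.001,0,0.4, 0,0,-0.001,0,0.5, 0,0,-0.001,0,0.6, 0,0,-0.001,0,0.6, 0,0,-0.001,0,0.6, 0,0,-0.001,0,0.6, 0,0,-0.04,0,0.6, 0,0,-0.1,0,0.6, 0,0,-0.18,0,0.6, 0,0,-0.26,0,0.6, -0.1,-0.3,-0.3,0,0.6, -0.1,-0.3,-0.3,0,0.6, -0.1,-0.3,-0.3,0,0.6, -0.1,-0.3,-0.3,0,0.6, -0.1,-0.3,-0.3,0,0.6, -0.1,-0.3,-0.3,0,0.6, -0.1,-0.3,-0.3,0,0.6]'; python3 - <<'E'
from col import *
from go import go
snap('top');c=snap('side'); cv2.imwrite('pics/v6.png',cv2.resize(c['image'],None,fx=1.4,fy=1.4))
col(.5295,.275,.097,.112,.03);col(.52,.184,.097,.112,.03)
go(.52,.18,.3)
E
```

```text
t: 17.3
ee_pos: [0.5149, 0.0264, 0.2376]
tcp_rot: [0.174, 0.985, 0.0, -0.0]
wrist_force: [-0.3, 0.5, -0.2]
gripper_width: 0.602
finger_force: 0.0
top 137 ((0.530016303062439, 0.2751622796058655), 0.015499075874686241) [0.5164 0.2599 0.0973] [0.5446 0.2906 0.1078]
side 315 ((0.5294165015220642, 0.2742745876312256), 0.015707634389400482) [0.5143 0.2594 0.097 ] [0.5446 0.2895 0.1077]
side 279 ((0.5196009278297424, 0.18217560648918152), 0.015861278399825096) [0.5041 0.1681 0.0973] [0.5342 0.1976 0.1087]
t 17.4 tcp [0.5149 0.0274 0.2373] yaw 70.1 shift [ 0.0941  0.2905 -0.1253] turn 0 rows 3.9575497336699135 q [-0.58  0.25  0.53  1.84 -0.14  1.08  1.23] w 0.6010927302002531 ff 0.0
```

View pics/v6.png

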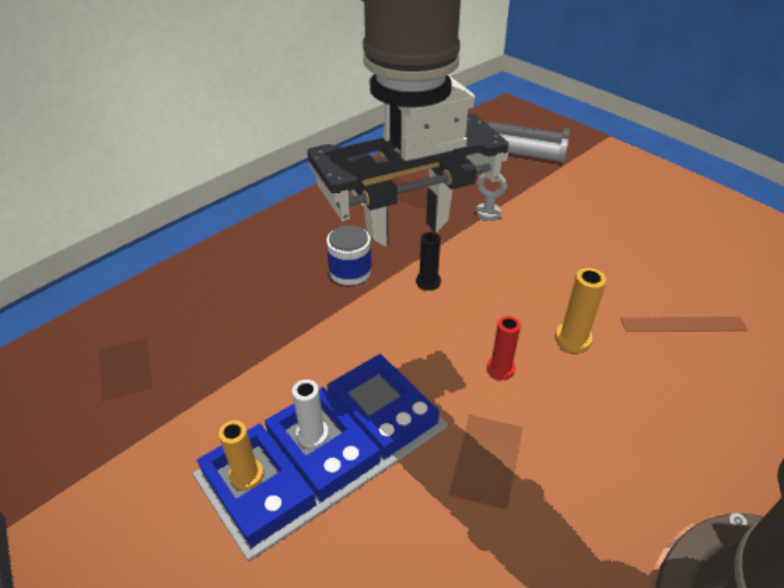

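Brass stands upright in pocket one (240,455) and steel in pocket two (308,415). The arm is clear and the bystanders have not moved.

```bash
python3 -c "
from workcell import *
print(finish_job())"
```

```text
the job is handed in; nothing more can be done
None
```

The job is handed in at about 17 s of robot time: my last measurements showed the brass bush upright and released in pocket one and the steel bush in pocket two, each within about 2 mm of its pocket's centre, with nothing else moved; the judge returned no verdict.

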